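# Lay out the repair kit in its matching nests

### The arm

A 7-joint arm with a two-finger parallel gripper is mounted at the origin on a cart in front of the work surface, level with it; the furniture and walls round the work are solid. World frame = base frame: x ahead of the robot, y to its left, z up, the work surface at z = 0. Lengths are in m, angles in rad, forces in N, time in s.
With the tool pointing down it reaches from about 0.4 to 0.85 m from the base axis. Payload 4.5 kg.
Tool frame: the origin (TCP) lies midway between the tips of the shut fingers; the grasp point (between the pads) lies 19 mm behind it; z points along the fingers, y is the line along which they close (so a half turn about z gives the same grasp; the last joint's range is limited). The gripper opens to 88 mm and grips with 3 to 60 N. Pads are 18 mm wide; open, the fingers measure 123 mm over their backs; the gripper's body (75 mm by 187 mm) begins 45 mm behind the grasp point.
Start: joints at [1.238, 0.689, -0.195, 1.565, 0.157, 0.902, -0.215], TCP at [0.224, -0.583, 0.239] pointing down, gripper open.
Joint ranges: [-3.01, 3.01], [-0.46, 2.08], [-1.47, 1.51], [0.13, 2.56], [-1, 4.14], [0.04, 2.09], [-2.66, 2.66]. Speed limits (rad/s): [2.57, 2.57, 3.14, 3.14, 3.14, 3.14, 3.14].

### API

Orientations are given as a unit quaternion [x, y, z, w].
In Python, from plant import get_state, viewer, workorder gives the robot as it stands. The module is installed in compiled form; this text tells all that it offers.
- The arm moves only by the tool step_arm, never from a script. Its argument "motion" is a list of rows, each an object of numbers: "wx", "wy", "wz": the turn, a rotation vector about the tool's x, y, z each as a share of 180 degrees, from -1 to 1; "dx", "dy", "dz": the shift along the tool's x, y, z each as a share of 8 cm, from -1 to 1; "claw": the finger opening in mm, from 0 to 88.1. A call has 1 to 8 rows; each row is the pose to reach, as a shift and turn from the pose commanded when the call began, along the tool's axes at that moment, turning the shorter way round; what a row does not reach only later rows make up. A row lasts 1/10 s, in which the tool goes at most 50 mm and 8.59 degrees, less where a joint would pass 70% of its speed; a pose out of reach is approached as far as the arm can. A call with a number of a shift or a turn outside -1 to 1 is refused whole. A call with a gripper value outside its range is refused whole. The fingers move at their own pace and stop on an object; "force" is the grip in N (left out, the last holds). Time passes only in rows, so rows that repeat a pose let the fingers close. It gives the time, the measured TCP pose, the force, the opening and the grip force at its end, in the units of the state.
- get_state(): the state, without advancing time (a new reading comes with each control period).
- viewer.snapshot(name): name is "side" or "top"; returns (picture, depth): 384x512x3 uint8, red, green, blue; 384x512 float32, m along the optical axis (not along the pixel's ray), 0 where there is no reading.
- viewer.calibration(name): a dict with "vfov" (degrees; the focal length in pixels is half the picture's height over the tangent of half this angle, whatever the lens; pixels are square), "cx", "cy" (the principal point, pixels), "dist_coeffs" ([k1, k2, p1, p2, k3] as OpenCV has them; the pictures are not rectified), "extrinsics" (4x4, takes a point from camera to world coordinates). Camera axes: x right, y down, z forward; pixel columns grow to the right and rows downward; lengths in m; the calibration is good to about 2 mm. A picture is of the moment at which its call begins. calibration takes no time and is no camera call.
- workorder.finish_job(): hands the job in; it is judged then, once.
The state is a dict: "clock": time; "q": joint angles; "qd": joint speeds; "joint_torque": joint torques, N m; "tool_pos": TCP position; "eef_rot": TCP orientation; "contact_force": force on the tool from outside, world axes, zero at the start; "moment": the same for the moment, N m; "opening": opening from 0.0 (shut) to 1.0 (fully open); "finger_force": force on a finger pad.
Only numpy, scipy, OpenCV 4.12 (cv2) and the standard library are available. Lean on these libraries where they do the work, as an engineer would, in place of code of your own. Each camera call takes 0.05 s, during which the arm holds its last target. There are 200 camera calls.

### The job

Lay out the repair kit: put the white module, the black terminal block, the finned heat sink and the solder spool that stand on the yellow mat each in the grey nest whose recess has its outline, right side up and flat on the recess floor, the long parts lying lengthwise in it. Leave the flux bottle and the multimeter where they are, the bottle standing.

Things in the scene. Friction and masses are not known exactly. Their poses are not given: they have to be found in the camera images.
- module: White vented box-shaped sensor module, 45 x 68 x 24 mm high (x, y, z). Origin: centre of its underside; z up, y along its length, x across it. Loose.
- terminal: Black barrier terminal block, long and narrow, 22 x 70 x 17 mm high; solid to 7 mm height over the full 22 mm width, above that a row of 20 mm wide thin partitions. Best gripped low, across its width. Origin: centre of its underside; z up, y along its length, x across it. Loose.
- sink: Light grey finned heat sink, 24 x 44 x 22 mm high, fins up: a 3 mm base plate with 2 mm fins that stand across its length. Can be gripped across its 24 mm width. Origin: centre of its underside; z up, y along its length, x across it. Loose.
- spool: Spool of solder wire with blue flanges, standing on the yellow mat (not the other one on the green bench top at the back right), diameter 52 mm, 46 mm high; may be gripped across the diameter at any yaw. Origin: centre of its underside; z up. Loose.
- module_nest: Grey nest with the broad oblong recess, 55 x 78 mm (outside 71 x 94 mm), for the module. Origin: centre of its underside on the bench; z up, y along the recess's long side, x along its short side. Fixed to the bench. The recess floor is 3 mm above the underside, the rim 9 mm, so the recess is 6 mm deep; rim walls 8 mm thick. The two long sides have an open finger cut-out 42 mm wide at their middle, down to the floor level.
- terminal_nest: Grey nest with the long narrow recess, 32 x 80 mm (outside 48 x 96 mm), for the terminal block. Origin: centre of its underside on the bench; z up, y along the recess's long side, x along its short side. Fixed to the bench. The recess floor is 3 mm above the underside, the rim 9 mm, so the recess is 6 mm deep; rim walls 8 mm thick. The two long sides have an open finger cut-out 42 mm wide at their middle, down to the floor level.
- heat_sink_nest: Grey nest with the short narrow recess, 34 x 54 mm (outside 50 x 70 mm), for the heat sink. Origin: centre of its underside on the bench; z up, y along the recess's long side, x along its short side. Fixed to the bench. The recess floor is 3 mm above the underside, the rim 9 mm, so the recess is 6 mm deep; rim walls 8 mm thick. The two long sides have an open finger cut-out 32 mm wide at their middle, down to the floor level.
- spool_nest: Grey square nest, 80 x 80 mm outside, with a round recess of 62 mm diameter, for the spool. Origin: centre of its underside on the bench; z up. Fixed to the bench. The recess floor is 3 mm above the underside, the rim 9 mm; no cut-outs.
- flux: Bystander: white flux bottle with a red needle nozzle, standing, diameter 42 mm, 115 mm high, to the left of the work. Origin: centre of its underside. Loose. (Keep the arm clear, too, of a fixed, thin wrist-strap wire that stands nearly upright to the robot's left, before the bench edge, at about x = 0.24, y = 0.40 m, leaning to x = 0.33 at 1 m height.)
- meter: Bystander: yellow and black hand multimeter lying to the right of the work, 154 x 74 x 42 mm high. Origin: centre of its underside; x along its length. Loose.
There are look-alikes about, which are no part of the job. Of the things that look like the module, the smallest one is meant.

How it is judged:
At the end, for the whole second after the job is handed in: Each of the four parts is in its own nest, upright (0.1 rad), its underside less than 2.5 mm above the recess floor, centred within 10 mm, the three oblong ones lengthwise (within 0.3 rad, either way round), at rest; bottle upright, bottle and multimeter within 30 mm of their start (horizontal distance between module and module_nest below 0.01 m and z of module in the frame of module_nest between 0.0005 and 0.0055 m and angle between each of module, terminal, sink, spool's own z axis and vertical below 0.1 rad and linear speed of each of module, terminal, sink, spool below 0.02 m/s and angle between the y axis of module and the y axis of module_nest, either way round below 0.3 rad and horizontal distance between terminal and terminal_nest below 0.01 m and z of terminal in the frame of terminal_nest between 0.0005 and 0.0055 m and angle between the y axis of terminal and the y axis of terminal_nest, either way round below 0.3 rad and horizontal distance between sink and heat_sink_nest below 0.01 m and z of sink in the frame of heat_sink_nest between 0.0005 and 0.0055 m and angle between the y axis of sink and the y axis of heat_sink_nest, either way round below 0.3 rad and horizontal distance between spool and spool_nest below 0.01 m and z of spool in the frame of spool_nest between 0.0005 and 0.0055 m and distance of each of flux, meter from where it was at the start of the episode below 0.03 m and angle between flux's own z axis and vertical below 0.2 rad); the robot touches nothing.
It fails at once if the flux bottle is shifted by more than 30 mm or tipped (distance of flux from where it was at the start of the episode above 0.03 m or angle between flux's own z axis and vertical above 0.5 rad).
It fails at once if the multimeter is shifted by more than 30 mm (distance of meter from where it was at the start of the episode above 0.03 m).
It also fails if it takes over 109 s, if anything falls off the work surface, if the arm or the gripper's body presses on something with over 40 N, if the wrist force passes 120 N, or if a joint passes its speed limit or range.

## Working session

There is one attempt and no reset: what is moved stays moved. The work goes in short steps, Python scripts to look and compute and a tool call to move; the robot and the scene stay as the last step left them, time stands still between calls to the robot, and variables do not carry over. Pictures are saved under pics/ and viewed, at most 14 in all, crops included, and the job is handed in when it is done.

Besides the shell and the picture viewer there is one more tool, called after "Emit:" as name([rows], argument=value, ...), one row to a line, values as JSON. step_arm: Moves the arm, as the interface text tells. Shift numbers are shares of 8 cm and turn numbers shares of 180 degrees, none past 1 either way. Its arguments: {"type":"object","properties":{"motion":{"type":"array","items":{"type":"object","properties":{"wx":{"type":"number","minimum":-1,"maximum":1},"wy":{"type":"number","minimum":-1,"maximum":1},"wz":{"type":"number","minimum":-1,"maximum":1},"dx":{"type":"number","minimum":-1,"maximum":1},"dy":{"type":"number","minimum":-1,"maximum":1},"dz":{"type":"number","minimum":-1,"maximum":1},"claw":{"type":"number"}}}},"force":{"type":"number"}},"required":["motion"]}

```bash
mkdir -p pics; cat > h.py <<'E'
import numpy as np, cv2
from plant import get_state, viewer, workorder
from scipy.spatial.transform import Rotation as R
def K(c):
    f=192/np.tan(np.radians(c['vfov'])/2); return np.array([[f,0,c['cx']],[0,f,c['cy']],[0,0,1.]])
def snap(n,save=None):
    p,d=viewer.snapshot(n)
    if save: cv2.imwrite('pics/'+save,p[:,:,::-1])
    return p,d
def cloud(n,d):
    c=viewer.calibration(n); h,w=d.shape
    uv=np.stack(np.meshgrid(np.arange(w),np.arange(h)),-1).reshape(-1,1,2).astype(float)
    xy=cv2.undistortPoints(uv,K(c),np.array(c['dist_coeffs'])).reshape(h,w,2)
    P=np.concatenate([xy*d[...,None],d[...,None]],-1)
    E=np.array(c['extrinsics']); return P@E[:3,:3].T+E[:3,3]
E
python3 - <<'E'
from h import *
for n in('top','side'):
    p,d=snap(n,n+'0.png'); np.savez('%s0.npz'%n,p=p,d=d)
    c=viewer.calibration(n); print(n,c['vfov'],np.round(c['extrinsics'],3).tolist(),c['dist_coeffs'])
s=get_state(); print(s)
E
```

```text
top 55.78870977178556 [[-0.027, -0.984, 0.177, 0.271], [-1.0, 0.026, -0.005, 0.002], [-0.0, -0.177, -0.984, 1.162], [0.0, 0.0, 0.0, 1.0]] [-0.07882567  0.          0.          0.          0.        ]
side 43.674314243739026 [[-0.929, -0.214, 0.302, 0.029], [-0.37, 0.53, -0.763, 1.149], [0.003, -0.821, -0.571, 0.886], [0.0, 0.0, 0.0, 1.0]] [-0.08735872  0.          0.          0.          0.        ]
{'clock': 0.1, 'q': array([ 1.23780575,  0.68993575, -0.19458469,  1.56621427,  0.1573119 ,
        0.90250336, -0.21507948]), 'qd': array([-0.00052263, -0.00144817,  0.00029239, -0.0019588 , -0.0007639 ,
       -0.00140199,  0.00045517]), 'joint_torque': array([-3.02691631e-03, -5.28506041e+01, -1.27114981e+00, -1.53838581e+01,
       -5.24845335e-02,  2.02389172e-03, -3.52215537e-06]), 'tool_pos': array([ 0.22392724, -0.58290697,  0.2379765 ]), 'eef_rot': array([ 9.83216061e-01,  1.82443100e-01, -1.93712649e-04, -8.09426702e-04]), 'contact_force': array([ 0.16296311, -0.01216653,  0.62612631]), 'moment': array([0.00012245, 0.04195246, 0.04029876]), 'finger_force': 0.0, 'opening': 0.9983617095063281}
```

View pics/top0.png

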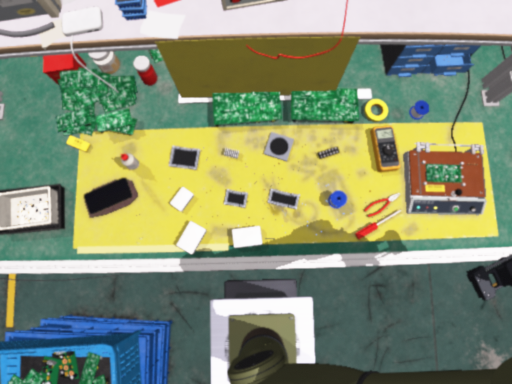

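View pics/side0.png

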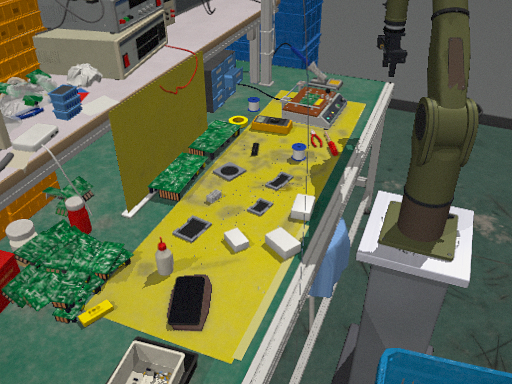

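Top view: module is the small white box (181,198), sink (230,153), terminal (328,152), spool (338,199); nests are module (184,157), sink (235,198), terminal (284,199), spool (279,146). I'll measure them via depth blobs.

```bash
python3 - <<'E'
from h import *
z=np.load('top0.npz'); p,d=z['p'],z['d']; C=cloud('top',d)
print('mat z', np.round(C[225,[150,280,400],2],4), C[180,260])
def obj(name,u,v,r,zlo,zhi):
    s=(slice(v-r,v+r+1),slice(u-r,u+r+1)); c=C[s]; m=((c[...,2]>zlo)&(c[...,2]<zhi)).astype(np.uint8)
    n,l,st,ce=cv2.connectedComponentsWithStats(m,connectivity=8)
    k=1+np.argmax(st[1:,4]); q=c[l==k]
    (cx,cy),(w,h),a=cv2.minAreaRect(q[:,:2].astype(np.float32)*1000)
    if w>h: w,h,a=h,w,a-90
    print(name,'n',len(q),'ctr',round(cx,1),round(cy,1),'sz',round(w,1),round(h,1),'long-axis dir deg from x',round((a+90)%180,1),'zmed',np.round(np.percentile(q[:,2],[10,50,95]),4))
obj('module',181,198,16,.014,.04)
obj('sink',230,153,13,.008,.04)
obj('terminal',328,152,15,.008,.04)
obj('spool',338,199,15,.03,.07)
obj('mnest',184,157,20,.004,.03)
obj('snest',235,198,17,.004,.03)
obj('tnest',284,199,20,.004,.03)
obj('spnest',279,146,20,.004,.03)
obj('flux',128,160,18,.02,.2)
obj('meter',385,149,32,.015,.1)
# ortho at z=0.01
c=viewer.calibration('top');E=np.linalg.inv(np.array(c['extrinsics']))
def ortho(x0,x1,y0,y1,zz,s,fn):
    X,Y=np.meshgrid(np.arange(x1,x0,-s),np.arange(y1,y0,-s),indexing='ij')
    P=np.stack([X,Y,0*X+zz],-1).reshape(-1,3)
    uv,_=cv2.projectPoints(P,cv2.Rodrigues(E[:3,:3])[0],E[:3,3],K(c),np.array(c['dist_coeffs']))
    uv=uv.reshape(*X.shape,2).astype(np.float32)
    cv2.imwrite(fn,cv2.remap(p[:,:,::-1].copy(),uv[...,0],uv[...,1],cv2.INTER_CUBIC))
ortho(.38,.68,-.26,.34,.009,.00075,'pics/ortho.png')
E
```

```text
mat z [0.0004 0.0007 0.0015] [ 0.52426609 -0.00894879  0.00277392]
module n 297 ctr 467.4 245.5 sz 44.7 67.9 long-axis dir deg from x 143.0 zmed [0.0203 0.0231 0.0267]
sink n 61 ctr 618.1 83.4 sz 22.6 44.6 long-axis dir deg from x 76.1 zmed [0.0107 0.0187 0.0237]
terminal n 104 ctr 612.3 -238.0 sz 21.4 70.7 long-axis dir deg from x 107.5 zmed [0.0088 0.0127 0.0195]
spool n 205 ctr 451.9 -252.9 sz 50.5 50.6 long-axis dir deg from x 23.7 zmed [0.0425 0.045  0.0488]
mnest n 100 ctr 602.9 203.9 sz 33.5 72.0 long-axis dir deg from x 167.5 zmed [0.0047 0.0073 0.0119]
snest n 66 ctr 469.0 98.1 sz 20.4 62.8 long-axis dir deg from x 174.3 zmed [0.0046 0.0074 0.0105]
tnest n 104 ctr 455.3 -110.8 sz 48.6 49.5 long-axis dir deg from x 157.4 zmed [0.0043 0.0068 0.0107]
spnest n 347 ctr 638.2 -73.9 sz 87.0 87.6 long-axis dir deg from x 68.8 zmed [0.005  0.0079 0.0117]
flux n 191 ctr 588.8 410.2 sz 38.5 40.4 long-axis dir deg from x 35.0 zmed [0.0305 0.0629 0.0937]
meter n 975 ctr 618.4 -425.3 sz 71.7 153.4 long-axis dir deg from x 4.9 zmed [0.0264 0.0317 0.0394]
```

View pics/ortho.png

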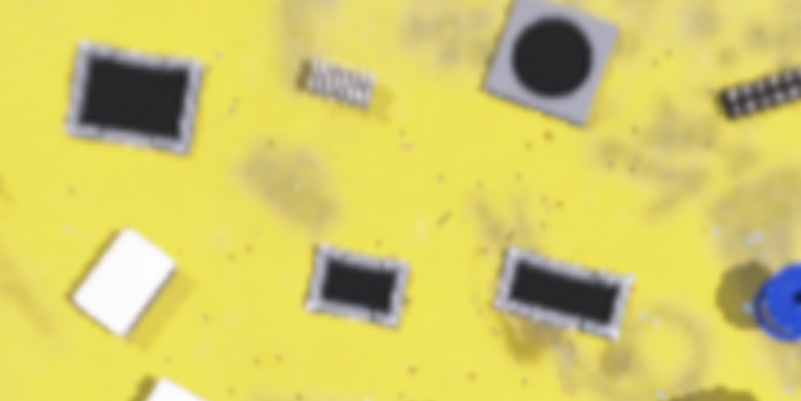

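```bash
python3 - <<'E'
from h import *
I=cv2.imread('pics/ortho.png'); hsv=cv2.cvtColor(I,cv2.COLOR_BGR2HSV)
for nm,m,k in(('dark',(hsv[...,2]<95).astype(np.uint8),0),('nonyel',(hsv[...,1]<105).astype(np.uint8),1)):
    m=cv2.morphologyEx(m,cv2.MORPH_CLOSE,np.ones((5,5)))
    if k:  # fill holes
        cs,_=cv2.findContours(m|(hsv[...,2]<95).astype(np.uint8),cv2.RETR_EXTERNAL,cv2.CHAIN_APPROX_NONE)
    else: cs,_=cv2.findContours(m,cv2.RETR_EXTERNAL,cv2.CHAIN_APPROX_NONE)
    for c in cs:
        if cv2.contourArea(c)<1200: continue
        w=np.stack([680-c[:,0,1]*.75,340-c[:,0,0]*.75],-1).astype(np.float32)
        (x,y),(a,b),t=cv2.minAreaRect(w)
        M=cv2.moments(c); 
        if a>b: a,b,t=b,a,t-90
        print(nm,np.round([x,y,a,b,(t+90)%180],1),'centroid',round(680-M['m01']/M['m00']*.75,1),round(340-M['m10']/M['m00']*.75,1))
E
```

```text
dark [460.2 -82.5  28.6  77.1  75.3] centroid 460.0 -82.4
dark [465.3  71.4  30.4  51.2  78.7] centroid 465.5 71.2
dark [607.  239.6  51.4  74.7  81.3] centroid 606.8 239.6
dark [636.9 -73.6  56.2  57.8  90. ] centroid 636.7 -73.9
nonyel [458.6 -81.5  58.5 100.8  76.2] centroid 459.7 -81.3
nonyel [466.1  71.7  54.5  73.6  78.3] centroid 465.8 71.9
nonyel [468.6 246.7  53.1  73.9 143.4] centroid 468.5 246.8
nonyel [ 458.1 -240.3   54.9  106.2   13.4] centroid 474.1 -236.1
nonyel [ 610.7 -232.9   24.4   64.1  107.5] centroid 610.5 -232.5
nonyel [620.   88.1  32.2  59.6  71.3] centroid 619.8 86.2
nonyel [607.3 240.2  74.9  98.2  80.2] centroid 606.9 240.0
nonyel [640.1 -73.9  86.6  91.3 158.8] centroid 636.9 -74.0
nonyel [665.1   4.7  32.7  61.5  93.6] centroid 663.0 8.2
```

```bash
cat >> h.py <<'E'
def psi_of(s): 
    M=R.from_quat(s['eef_rot']).as_matrix(); return np.degrees(np.arctan2(M[1,0],M[0,0])), np.degrees(np.arccos(-M[2,2]))
def plan(legs,start=None):
    "legs: (x,y,z mm, psi deg); prints share-of-8cm shifts and share-of-180 turn for each call"
    s=get_state(); ps,t=psi_of(s); p=s['tool_pos']*1000
    print('now',np.round(p,1),'psi',round(ps,1),'tilt',round(t,2),'t',round(s['clock'],1),'open',round(s['opening']*88.1,1),'ff',round(s['finger_force'],1))
    if start is not None: p,ps=np.array(start[:3],float),start[3]
    for x,y,z,q in legs:
        q=ps+((q-ps+90)%180-90) if abs(q-ps)>180 else q
        n=1
        while 1:
            dP=(np.array([x,y,z])-p)/n; dq=(q-ps)/n; ok=True; out=[]
            for i in range(n):
                a=np.radians(ps+dq*i); c,sn=np.cos(a),np.sin(a)
                v=np.array([dP[0]*c+dP[1]*sn, dP[0]*sn-dP[1]*c, -dP[2]])/80
                ok&=np.abs(v).max()<=1; out.append(np.append(v,-dq/180))
            if ok and abs(dq)<60: break
            n+=1
        print('->',x,y,z,q)
        for o in out: print('   dx %.3f dy %.3f dz %.3f wz %.3f'%tuple(o))
        p,ps=np.array([x,y,z],float),q
E
python3 - <<'E'
from h import *
C=cloud('top',np.load('top0.npz')['d'])
b=C[90:122,214:360]; b=b[(b[...,2]>.02)&(b[...,2]<.3)]; print('boards',b.min(0),b.max(0))
plan([(452,-253,100,21.1),(452,-253,16,21.1)])
E
```

```text
boards [ 0.7101155  -0.34495662  0.02038051] [0.82329049 0.13772015 0.06022833]
now [ 223.9 -582.9  238. ] psi 21.0 tilt 0.1 t 0.1 open 88.0 ff 0.0
-> 452 -253 100 21.1
   dx 0.828 dy -0.565 dz 0.345 wz -0.000
   dx 0.828 dy -0.565 dz 0.345 wz -0.000
   dx 0.828 dy -0.565 dz 0.345 wz -0.000
   dx 0.829 dy -0.565 dz 0.345 wz -0.000
   dx 0.829 dy -0.564 dz 0.345 wz -0.000
-> 452 -253 16 21.1
   dx 0.000 dy 0.000 dz 0.525 wz -0.000
   dx 0.000 dy 0.000 dz 0.525 wz -0.000
```

Emit:
step_arm([
  {"dx": 0.4,"dy": -0.28,"dz": 0.17,"claw": 88},
  {"dx": 0.83,"dy": -0.565,"dz": 0.345,"claw": 88},
  {"dx": 0.83,"dy": -0.565,"dz": 0.345,"claw": 88},
  {"dx": 0.83,"dy": -0.565,"dz": 0.345,"claw": 88},
], force=20)

```text
$.motion[0]: bad value
```

Emit:
step_arm([
  {"dx": 0.4,"dy": -0.28,"dz": 0.17,"claw": 88},
  {"dx": 0.83,"dy": -0.565,"dz": 0.345,"claw": 88},
  {"dx": 0.83,"dy": -0.565,"dz": 0.345,"claw": 88},
  {"dx": 0.83,"dy": -0.565,"dz": 0.345,"claw": 88},
])

```text
$.motion[0]: bad value
```

Emit:
step_arm([
  {"dx": 0.4,"dy": -0.28,"dz": 0.17,"claw": 88},
  {"dx": 0.83,"dy": -0.565,"dz": 0.345,"claw": 88},
  {"dx": 0.83,"dy": -0.565,"dz": 0.345,"claw": 88},
  {"dx": 0.83,"dy": -0.565,"dz": 0.345,"claw": 88},
])

```text
$.motion[0]: bad value
```

Emit:
step_arm([
  {"dx": 0.4,"dy": -0.28,"dz": 0.17,"claw": 88},
  {"dx": 0.83,"dy": -0.565,"dz": 0.345,"claw": 88},
  {"dx": 0.83,"dy": -0.565,"dz": 0.345,"claw": 88},
  {"dx": 0.83,"dy": -0.565,"dz": 0.345,"claw": 88},
  {"dx": 0.83,"dy": -0.565,"dz": 0.345,"claw": 88},
  {"dx": 0.83,"dy": -0.565,"dz": 0.345,"claw": 88},
])

```text
$.motion[0]: bad value
```

Emit:
step_arm([
  {"dx": 0.4,"dy": -0.28,"dz": 0.17,"wx": 0,"wy": 0,"wz": 0,"claw": 88},
  {"dx": 0.83,"dy": -0.565,"dz": 0.345,"wx": 0,"wy": 0,"wz": 0,"claw": 88},
  {"dx": 0.83,"dy": -0.565,"dz": 0.345,"wx": 0,"wy": 0,"wz": 0,"claw": 88},
  {"dx": 0.83,"dy": -0.565,"dz": 0.345,"wx": 0,"wy": 0,"wz": 0,"claw": 88},
], force=20)

```text
clock: 0.5
tool_pos: [0.2706, -0.5163, 0.2107]
eef_rot: [0.983, 0.184, -0.0, -0.001]
contact_force: [-0.3, -0.8, -0.4]
opening: 1.001
finger_force: 0.0
```

Emit:
step_arm([
  {"dx": 0.4,"dy": -0.28,"dz": 0.17,"wx": 0,"wy": 0,"wz": 0,"claw": 88},
  {"dx": 0.83,"dy": -0.565,"dz": 0.345,"wx": 0,"wy": 0,"wz": 0,"claw": 88},
  {"dx": 0.83,"dy": -0.565,"dz": 0.345,"wx": 0,"wy": 0,"wz": 0,"claw": 88},
])

```text
clock: 0.8
tool_pos: [0.3189, -0.4465, 0.1823]
eef_rot: [0.983, 0.186, 0.001, -0.002]
contact_force: [1.2, -0.4, 0.2]
opening: 0.999
finger_force: 0.0
```

Emit:
step_arm([
  {"dx": 0.4,"dy": -0.28,"dz": 0.17,"wx": 0,"wy": 0,"wz": 0,"claw": 88},
  {"dx": 0.83,"dy": -0.565,"dz": 0.345,"wx": 0,"wy": 0,"wz": 0,"claw": 88},
  {"dx": 0.83,"dy": -0.565,"dz": 0.345,"wx": 0,"wy": 0,"wz": 0,"claw": 88},
])

```text
clock: 1.1
tool_pos: [0.3648, -0.3809, 0.1549]
eef_rot: [0.982, 0.186, 0.001, -0.002]
contact_force: [0.3, 0.8, 0.1]
opening: 0.995
finger_force: 0.0
```

Emit:
step_arm([
  {"dx": 0.4,"dy": -0.28,"dz": 0.17,"wx": 0,"wy": 0,"wz": 0,"claw": 88},
  {"dx": 0.83,"dy": -0.565,"dz": 0.345,"wx": 0,"wy": 0,"wz": 0,"claw": 88},
  {"dx": 0.83,"dy": -0.565,"dz": 0.345,"wx": 0,"wy": 0,"wz": 0,"claw": 88},
])

```text
clock: 1.4
tool_pos: [0.4108, -0.3152, 0.1274]
eef_rot: [0.982, 0.186, 0.001, -0.001]
contact_force: [-0.1, 0.3, 0.8]
opening: 0.997
finger_force: 0.0
```

Emit:
step_arm([
  {"dx": 0.4,"dy": -0.28,"dz": 0.17,"wx": 0,"wy": 0,"wz": 0,"claw": 88},
  {"dx": 0.83,"dy": -0.565,"dz": 0.345,"wx": 0,"wy": 0,"wz": 0,"claw": 88},
  {"dx": 0.83,"dy": -0.565,"dz": 0.345,"wx": 0,"wy": 0,"wz": 0,"claw": 88},
  {"dx": 0.83,"dy": -0.565,"dz": 0.345,"wx": 0,"wy": 0,"wz": 0,"claw": 88},
  {"dx": 0.83,"dy": -0.565,"dz": 0.345,"wx": 0,"wy": 0,"wz": 0,"claw": 88},
])

```text
clock: 1.9
tool_pos: [0.4521, -0.2563, 0.1011]
eef_rot: [0.984, 0.181, -0.0, 0.001]
contact_force: [-0.5, -0.5, -0.5]
opening: 0.999
finger_force: 0.0
```

```bash
python3 - <<'E'
from h import *
plan([(452,-253,16,21.1)])
p,d=snap('side','s1.png')
cv2.imwrite('pics/s1c.png',cv2.resize(p[100:260,200:400,::-1],None,fx=4,fy=3.75))
C=cloud('side',d)
# spool top points
m=(abs(C[...,0]-.452)<.04)&(abs(C[...,1]+.253)<.04)&(C[...,2]>.03)&(C[...,2]<.056)
q=C[m]; print(len(q), q.min(0) if len(q) else 0, q.max(0) if len(q) else 0)
E
```

```text
now [ 452.1 -256.3  101.1] psi 20.8 tilt 0.13 t 1.9 open 88.0 ff 0.0
-> 452 -253 16 21.1
   dx 0.007 dy -0.019 dz 0.532 wz -0.001
   dx 0.007 dy -0.019 dz 0.532 wz -0.001
124 [ 0.42337588 -0.27951315  0.03023386] [ 0.47577687 -0.22214008  0.05136672]
```

View pics/s1c.png

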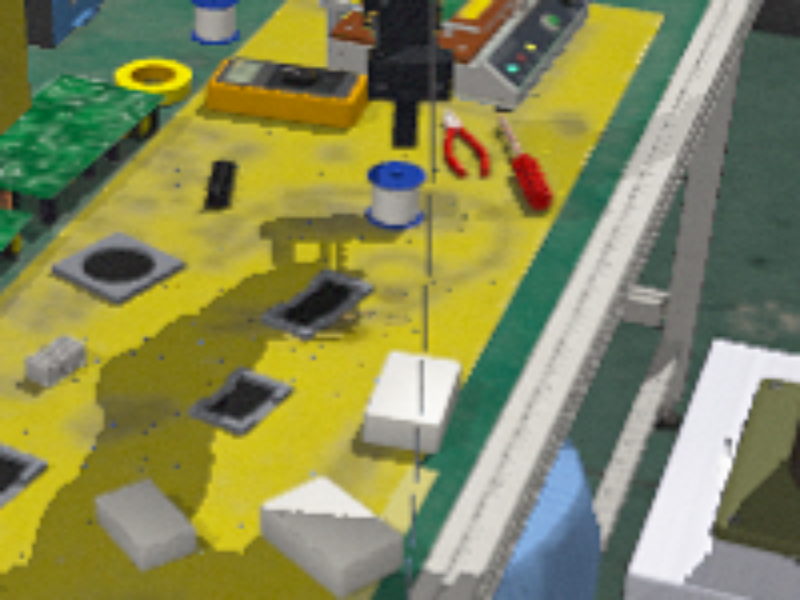

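Gripper hangs centred over the spool (crop 398,190). Descend and grip.

Emit:
step_arm([
  {"dx": 0.01,"dy": -0.04,"dz": 0.3,"wx": 0,"wy": 0,"wz": 0,"claw": 88},
  {"dx": 0.01,"dy": -0.04,"dz": 0.6,"wx": 0,"wy": 0,"wz": 0,"claw": 88},
  {"dx": 0.01,"dy": -0.04,"dz": 0.6,"wx": 0,"wy": 0,"wz": 0,"claw": 88},
])

```text
clock: 2.25
tool_pos: [0.4504, -0.2513, 0.0511]
eef_rot: [0.983, 0.181, -0.002, -0.001]
contact_force: [-0.3, 0.0, 0.1]
opening: 0.999
finger_force: 0.0
```

Emit:
step_arm([
  {"dx": 0,"dy": 0,"dz": 0.25,"wx": 0,"wy": 0,"wz": 0,"claw": 88},
  {"dx": 0,"dy": 0,"dz": 0.47,"wx": 0,"wy": 0,"wz": 0,"claw": 88},
  {"dx": 0,"dy": 0,"dz": 0.47,"wx": 0,"wy": 0,"wz": 0,"claw": 88},
  {"dx": 0,"dy": 0,"dz": 0.47,"wx": 0,"wy": 0,"wz": 0,"claw": 70},
  {"dx": 0,"dy": 0,"dz": 0.47,"wx": 0,"wy": 0,"wz": 0,"claw": 60},
  {"dx": 0,"dy": 0,"dz": 0.47,"wx": 0,"wy": 0,"wz": 0,"claw": 40},
  {"dx": 0,"dy": 0,"dz": 0.47,"wx": 0,"wy": 0,"wz": 0,"claw": 40},
  {"dx": 0,"dy": 0,"dz": 0.47,"wx": 0,"wy": 0,"wz": 0,"claw": 40},
])

```text
clock: 3.05
tool_pos: [0.4531, -0.2505, 0.0157]
eef_rot: [0.983, 0.182, 0.001, 0.001]
contact_force: [-0.7, -0.5, 4.2]
opening: 0.58
finger_force: 20.0
```

```bash
python3 - <<'E'
from h import *
plan([(452,-253,70,21.1),(637,-74,70,21.1),(637,-74,22,21.1)])
E
```

```text
now [ 453.1 -250.5   15.7] psi 21.0 tilt 0.09 t 3.0 open 51.1 ff 20.0
-> 452 -253 70 21.1
   dx -0.024 dy 0.024 dz -0.679 wz -0.001
-> 637 -74 70 21.1
   dx 0.988 dy -0.418 dz -0.000 wz -0.000
   dx 0.988 dy -0.418 dz -0.000 wz -0.000
   dx 0.988 dy -0.418 dz -0.000 wz -0.000
-> 637 -74 22 21.1
   dx 0.000 dy 0.000 dz 0.600 wz -0.000
```

Emit:
step_arm([
  {"dx": 0,"dy": 0,"dz": -0.2,"wx": 0,"wy": 0,"wz": 0,"claw": 40},
  {"dx": 0,"dy": 0,"dz": -0.45,"wx": 0,"wy": 0,"wz": 0,"claw": 40},
  {"dx": 0,"dy": 0,"dz": -0.68,"wx": 0,"wy": 0,"wz": 0,"claw": 40},
  {"dx": 0,"dy": 0,"dz": -0.68,"wx": 0,"wy": 0,"wz": 0,"claw": 40},
])

```text
clock: 3.45
tool_pos: [0.4536, -0.2506, 0.0711]
eef_rot: [0.983, 0.182, 0.001, 0.001]
contact_force: [0.5, -0.4, -3.3]
opening: 0.575
finger_force: 20.0
```

Emit:
step_arm([
  {"dx": 0.25,"dy": -0.1,"dz": 0,"wx": 0,"wy": 0,"wz": 0,"claw": 40},
  {"dx": 0.6,"dy": -0.25,"dz": 0,"wx": 0,"wy": 0,"wz": 0,"claw": 40},
  {"dx": 0.98,"dy": -0.41,"dz": 0,"wx": 0,"wy": 0,"wz": 0,"claw": 40},
])

```text
clock: 3.75
tool_pos: [0.5136, -0.1913, 0.0685]
eef_rot: [0.983, 0.181, -0.001, -0.0]
contact_force: [0.8, -0.7, -2.5]
opening: 0.58
finger_force: 20.0
```

Emit:
step_arm([
  {"dx": 0.35,"dy": -0.15,"dz": 0,"wx": 0,"wy": 0,"wz": 0,"claw": 40},
  {"dx": 0.7,"dy": -0.3,"dz": 0,"wx": 0,"wy": 0,"wz": 0,"claw": 40},
  {"dx": 0.98,"dy": -0.41,"dz": 0,"wx": 0,"wy": 0,"wz": 0,"claw": 40},
])

```text
clock: 4.05
tool_pos: [0.5761, -0.1303, 0.0682]
eef_rot: [0.983, 0.183, -0.0, -0.001]
contact_force: [0.3, -0.4, -3.5]
opening: 0.585
finger_force: 20.0
```

Emit:
step_arm([
  {"dx": 0.4,"dy": -0.17,"dz": 0,"wx": 0,"wy": 0,"wz": 0,"claw": 40},
  {"dx": 0.75,"dy": -0.3,"dz": 0,"wx": 0,"wy": 0,"wz": 0,"claw": 40},
  {"dx": 0.98,"dy": -0.4,"dz": 0,"wx": 0,"wy": 0,"wz": 0,"claw": 40},
  {"dx": 0.98,"dy": -0.4,"dz": 0,"wx": 0,"wy": 0,"wz": 0,"claw": 40},
  {"dx": 0.98,"dy": -0.4,"dz": 0,"wx": 0,"wy": 0,"wz": 0,"claw": 40},
  {"dx": 0.98,"dy": -0.4,"dz": 0,"wx": 0,"wy": 0,"wz": 0,"claw": 40},
])

```text
clock: 4.65
tool_pos: [0.6353, -0.0766, 0.0687]
eef_rot: [0.983, 0.181, -0.002, 0.0]
contact_force: [-0.4, -0.0, -2.6]
opening: 0.581
finger_force: 20.0
```

```bash
python3 - <<'E'
from h import *
plan([(637,-74,20,21.1)])
p,d=snap('side','s2.png')
cv2.imwrite('pics/s2c.png',cv2.resize(p[80:240,160:360,::-1],None,fx=4,fy=3.75))
E
```

```text
now [635.3 -76.6  68.7] psi 20.9 tilt 0.19 t 4.7 open 51.2 ff 20.0
-> 637 -74 20 21.1
   dx 0.031 dy -0.023 dz 0.608 wz -0.001
```

View pics/s2c.png

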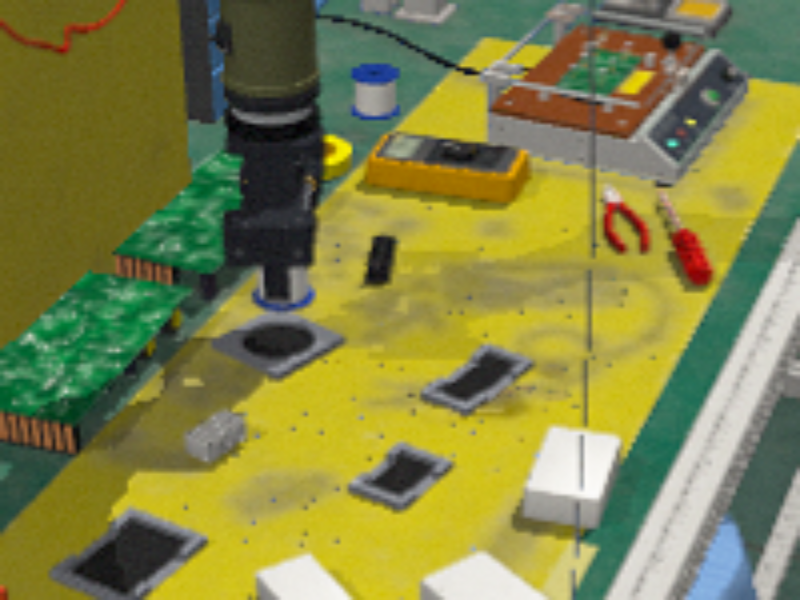

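Spool held upright over the round nest (crop 283,300 vs nest 278,340). Lower.

Emit:
step_arm([
  {"dx": 0.03,"dy": -0.025,"dz": 0.2,"wx": 0,"wy": 0,"wz": 0,"claw": 40},
  {"dx": 0.03,"dy": -0.025,"dz": 0.4,"wx": 0,"wy": 0,"wz": 0,"claw": 40},
  {"dx": 0.03,"dy": -0.025,"dz": 0.55,"wx": 0,"wy": 0,"wz": 0,"claw": 40},
  {"dx": 0.03,"dy": -0.025,"dz": 0.6,"wx": 0,"wy": 0,"wz": 0,"claw": 40},
  {"dx": 0.03,"dy": -0.025,"dz": 0.61,"wx": 0,"wy": 0,"wz": 0,"claw": 40},
  {"dx": 0.03,"dy": -0.025,"dz": 0.61,"wx": 0,"wy": 0,"wz": 0,"claw": 40},
])

```text
clock: 5.3
tool_pos: [0.6389, -0.072, 0.0207]
eef_rot: [0.983, 0.182, 0.0, 0.0]
contact_force: [0.2, -0.7, -2.5]
opening: 0.577
finger_force: 20.0
```

Emit:
step_arm([
  {"dx": 0,"dy": 0,"dz": 0,"wx": 0,"wy": 0,"wz": 0,"claw": 56},
  {"dx": 0,"dy": 0,"dz": 0,"wx": 0,"wy": 0,"wz": 0,"claw": 64},
  {"dx": 0,"dy": 0,"dz": 0,"wx": 0,"wy": 0,"wz": 0,"claw": 70},
  {"dx": 0,"dy": 0,"dz": 0,"wx": 0,"wy": 0,"wz": 0,"claw": 80},
  {"dx": 0,"dy": 0,"dz": 0,"wx": 0,"wy": 0,"wz": 0,"claw": 80},
])

```text
clock: 5.8
tool_pos: [0.6389, -0.072, 0.021]
eef_rot: [0.983, 0.182, 0.0, 0.0]
contact_force: [0.2, 0.1, 0.2]
opening: 0.905
finger_force: 0.0
```

Emit:
step_arm([
  {"dx": 0,"dy": 0,"dz": -0.3,"wx": 0,"wy": 0,"wz": 0,"claw": 80},
  {"dx": 0,"dy": 0,"dz": -0.6,"wx": 0,"wy": 0,"wz": 0,"claw": 80},
  {"dx": 0,"dy": 0,"dz": -0.9,"wx": 0,"wy": 0,"wz": 0,"claw": 60},
  {"dx": 0,"dy": 0,"dz": -0.9,"wx": 0,"wy": 0,"wz": 0,"claw": 45},
])

```text
clock: 6.2
tool_pos: [0.6412, -0.0723, 0.0961]
eef_rot: [0.983, 0.182, 0.003, 0.001]
contact_force: [-0.0, 0.3, -0.3]
opening: 0.75
finger_force: 0.0
```

```bash
python3 - <<'E'
from h import *
plan([(612,-237.5,80,107.5),(612,-237.5,4,107.5)])
E
```

```text
now [641.2 -72.3  96.1] psi 21.0 tilt 0.38 t 6.2 open 66.1 ff 0.0
-> 612 -237.5 80 107.5
   dx -0.360 dy 0.599 dz 0.067 wz -0.160
   dx -0.605 dy 0.351 dz 0.067 wz -0.160
   dx -0.699 dy 0.016 dz 0.067 wz -0.160
-> 612 -237.5 4 107.5
   dx 0.000 dy 0.000 dz 0.950 wz -0.000
```

Emit:
step_arm([
  {"dx": -0.18,"dy": 0.3,"dz": 0.06,"wx": 0,"wy": 0,"wz": -0.05,"claw": 45},
  {"dx": -0.36,"dy": 0.6,"dz": 0.06,"wx": 0,"wy": 0,"wz": -0.1,"claw": 45},
  {"dx": -0.36,"dy": 0.6,"dz": 0.06,"wx": 0,"wy": 0,"wz": -0.16,"claw": 45},
  {"dx": -0.36,"dy": 0.6,"dz": 0.06,"wx": 0,"wy": 0,"wz": -0.16,"claw": 45},
  {"dx": -0.36,"dy": 0.6,"dz": 0.06,"wx": 0,"wy": 0,"wz": -0.16,"claw": 45},
])

```text
clock: 6.7
tool_pos: [0.6284, -0.1274, 0.0871]
eef_rot: [0.907, 0.421, -0.0, -0.001]
contact_force: [0.5, 0.1, -1.1]
opening: 0.508
finger_force: 0.0
```

Emit:
step_arm([
  {"dx": -0.3,"dy": 0.18,"dz": 0.06,"wx": 0,"wy": 0,"wz": -0.05,"claw": 45},
  {"dx": -0.6,"dy": 0.35,"dz": 0.06,"wx": 0,"wy": 0,"wz": -0.1,"claw": 45},
  {"dx": -0.6,"dy": 0.35,"dz": 0.06,"wx": 0,"wy": 0,"wz": -0.16,"claw": 45},
  {"dx": -0.6,"dy": 0.35,"dz": 0.06,"wx": 0,"wy": 0,"wz": -0.16,"claw": 45},
  {"dx": -0.6,"dy": 0.35,"dz": 0.06,"wx": 0,"wy": 0,"wz": -0.16,"claw": 45},
])

```text
clock: 7.2
tool_pos: [0.6191, -0.1817, 0.0825]
eef_rot: [0.774, 0.633, -0.0, -0.001]
contact_force: [-0.1, 0.3, -0.6]
opening: 0.515
finger_force: 0.0
```

Emit:
step_arm([
  {"dx": -0.35,"dy": 0.01,"dz": 0.06,"wx": 0,"wy": 0,"wz": -0.05,"claw": 45},
  {"dx": -0.7,"dy": 0.02,"dz": 0.06,"wx": 0,"wy": 0,"wz": -0.1,"claw": 45},
  {"dx": -0.7,"dy": 0.02,"dz": 0.06,"wx": 0,"wy": 0,"wz": -0.16,"claw": 45},
  {"dx": -0.7,"dy": 0.02,"dz": 0.06,"wx": 0,"wy": 0,"wz": -0.16,"claw": 45},
  {"dx": -0.7,"dy": 0.02,"dz": 0.06,"wx": 0,"wy": 0,"wz": -0.16,"claw": 45},
  {"dx": -0.7,"dy": 0.02,"dz": 0.06,"wx": 0,"wy": 0,"wz": -0.16,"claw": 45},
])

```text
clock: 7.8
tool_pos: [0.61, -0.2364, 0.0781]
eef_rot: [0.593, 0.805, -0.0, -0.0]
contact_force: [0.5, 0.3, 0.6]
opening: 0.508
finger_force: 0.0
```

```bash
python3 - <<'E'
from h import *
plan([(612,-237.5,4,107.5)])
p,d=snap('side','s3.png')
cv2.imwrite('pics/s3c.png',cv2.resize(p[100:220,200:350,::-1],None,fx=5,fy=5))
C=cloud('side',d)
m=(abs(C[...,0]-.637)<.05)&(abs(C[...,1]+.074)<.05)&(C[...,2]>.04)&(C[...,2]<.056)
q=C[m]; print('spool top',len(q), np.round(np.percentile(q,[1,50,99],axis=0),3))
m=(abs(C[...,0]-.612)<.04)&(abs(C[...,1]+.238)<.05)&(C[...,2]>.008)&(C[...,2]<.03)
q=C[m]; print('term',len(q), np.round(q.mean(0),3),cv2.minAreaRect((q[:,:2]*1000).astype(np.float32)))
E
```

```text
now [ 610.  -236.4   78.1] psi 107.3 tilt 0.03 t 7.8 open 44.8 ff 0.0
-> 612 -237.5 4 107.5
   dx -0.021 dy 0.020 dz 0.926 wz -0.001
spool top 115 [[ 0.611 -0.097  0.041]
 [ 0.633 -0.07   0.048]
 [ 0.66  -0.046  0.053]]
term 66 [ 0.61  -0.234  0.013] ((616.123046875, -233.7689666748047), (31.531583786010742, 77.33486938476562), 17.95074462890625)
```

View pics/s3c.png

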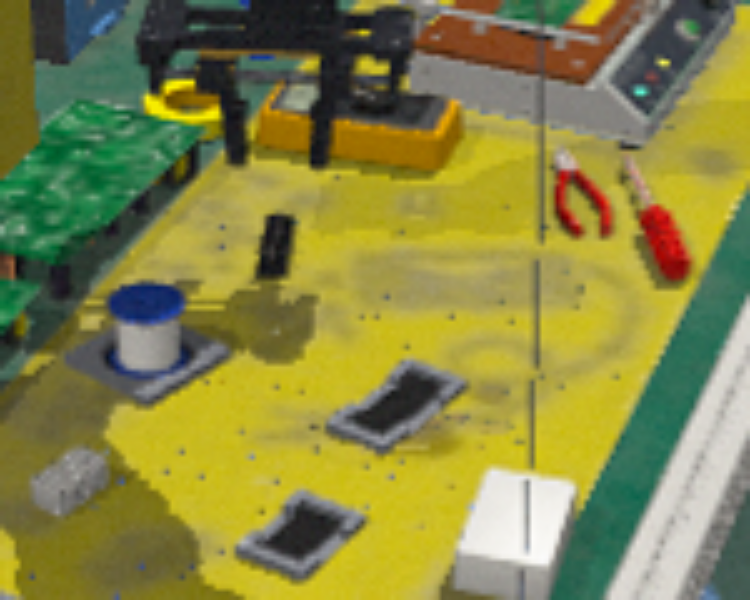

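Spool sits in the round recess (crop 148,325), level; fingers straddle the terminal (275,245). Descend and grip low.

Emit:
step_arm([
  {"dx": -0.01,"dy": 0.02,"dz": 0.4,"wx": 0,"wy": 0,"wz": 0,"claw": 45},
  {"dx": -0.01,"dy": 0.02,"dz": 0.75,"wx": 0,"wy": 0,"wz": 0,"claw": 45},
  {"dx": -0.01,"dy": 0.02,"dz": 0.92,"wx": 0,"wy": 0,"wz": 0,"claw": 45},
  {"dx": -0.01,"dy": 0.02,"dz": 0.92,"wx": 0,"wy": 0,"wz": 0,"claw": 45},
  {"dx": -0.01,"dy": 0.02,"dz": 0.92,"wx": 0,"wy": 0,"wz": 0,"claw": 30},
  {"dx": -0.01,"dy": 0.02,"dz": 0.92,"wx": 0,"wy": 0,"wz": 0,"claw": 12},
  {"dx": -0.01,"dy": 0.02,"dz": 0.92,"wx": 0,"wy": 0,"wz": 0,"claw": 12},
  {"dx": -0.01,"dy": 0.02,"dz": 0.92,"wx": 0,"wy": 0,"wz": 0,"claw": 12},
])

```text
clock: 8.65
tool_pos: [0.6127, -0.2376, 0.006]
eef_rot: [0.592, 0.806, 0.0, 0.001]
contact_force: [0.3, 0.4, 4.3]
opening: 0.229
finger_force: 20.0
```

```bash
python3 - <<'E'
from h import *
s=get_state(); x,y,z=s['tool_pos']*1000; q=psi_of(s)[0]
plan([(x,y,45,q),(460,-82,45,75.7)])
E
```

```text
now [ 612.7 -237.6    6. ] psi 107.4 tilt 0.13 t 8.7 open 20.2 ff 20.0
-> 612.6501766582237 -237.57933185131597 45 107.39883383874917
   dx 0.000 dy 0.000 dz -0.488 wz -0.000
-> 460 -82 45 75.7
   dx 0.809 dy -0.413 dz -0.000 wz 0.059
   dx 0.719 dy -0.554 dz -0.000 wz 0.059
   dx 0.605 dy -0.677 dz -0.000 wz 0.059
```

Emit:
step_arm([
  {"dx": 0,"dy": 0,"dz": 0,"wx": 0,"wy": 0,"wz": 0,"claw": 32},
  {"dx": 0,"dy": 0,"dz": 0.02,"wx": 0,"wy": 0,"wz": 0,"claw": 32},
  {"dx": 0,"dy": 0,"dz": 0.05,"wx": 0,"wy": 0,"wz": 0,"claw": 32},
  {"dx": 0,"dy": 0,"dz": 0.05,"wx": 0,"wy": 0,"wz": 0,"claw": 32},
  {"dx": 0,"dy": 0,"dz": 0.05,"wx": 0,"wy": 0,"wz": 0,"claw": 12},
  {"dx": 0,"dy": 0,"dz": 0.05,"wx": 0,"wy": 0,"wz": 0,"claw": 12},
  {"dx": 0,"dy": 0,"dz": 0.05,"wx": 0,"wy": 0,"wz": 0,"claw": 12},
])

```text
clock: 9.35
tool_pos: [0.6118, -0.2372, 0.0006]
eef_rot: [0.592, 0.806, 0.0, -0.0]
contact_force: [-0.1, 0.2, -0.1]
opening: 0.245
finger_force: 20.1
```

Emit:
step_arm([
  {"dx": 0,"dy": 0,"dz": -0.15,"wx": 0,"wy": 0,"wz": 0,"claw": 12},
  {"dx": 0,"dy": 0,"dz": -0.35,"wx": 0,"wy": 0,"wz": 0,"claw": 12},
  {"dx": 0,"dy": 0,"dz": -0.6,"wx": 0,"wy": 0,"wz": 0,"claw": 12},
  {"dx": 0,"dy": 0,"dz": -0.6,"wx": 0,"wy": 0,"wz": 0,"claw": 12},
])

```text
clock: 9.75
tool_pos: [0.6142, -0.2379, 0.0526]
eef_rot: [0.592, 0.806, 0.001, 0.003]
contact_force: [0.5, -0.3, 0.2]
opening: 0.246
finger_force: 20.0
```

Emit:
step_arm([
  {"dx": 0.27,"dy": -0.14,"dz": 0,"wx": 0,"wy": 0,"wz": 0.02,"claw": 12},
  {"dx": 0.54,"dy": -0.28,"dz": 0,"wx": 0,"wy": 0,"wz": 0.04,"claw": 12},
  {"dx": 0.81,"dy": -0.41,"dz": 0,"wx": 0,"wy": 0,"wz": 0.06,"claw": 12},
])

```text
clock: 10.05
tool_pos: [0.5602, -0.185, 0.0489]
eef_rot: [0.666, 0.746, 0.0, 0.0]
contact_force: [0.4, 0.8, -0.8]
opening: 0.243
finger_force: 20.0
```

Emit:
step_arm([
  {"dx": 0.3,"dy": -0.22,"dz": 0,"wx": 0,"wy": 0,"wz": 0.02,"claw": 12},
  {"dx": 0.6,"dy": -0.45,"dz": 0,"wx": 0,"wy": 0,"wz": 0.04,"claw": 12},
  {"dx": 0.72,"dy": -0.55,"dz": 0,"wx": 0,"wy": 0,"wz": 0.06,"claw": 12},
  {"dx": 0.72,"dy": -0.55,"dz": 0,"wx": 0,"wy": 0,"wz": 0.06,"claw": 12},
])

```text
clock: 10.45
tool_pos: [0.5093, -0.1313, 0.0489]
eef_rot: [0.731, 0.682, -0.001, -0.001]
contact_force: [0.3, -0.5, 0.4]
opening: 0.243
finger_force: 20.0
```

```bash
python3 - <<'E'
from h import *
plan([(460,-82,45,75.7),(460,-82,7,75.7)])
E
```

```text
now [ 509.3 -131.3   48.9] psi 86.0 tilt 0.13 t 10.4 open 21.4 ff 20.0
-> 460 -82 45 75.7
   dx 0.571 dy -0.657 dz 0.049 wz 0.057
-> 460 -82 7 75.7
   dx 0.000 dy 0.000 dz 0.475 wz -0.000
```

Emit:
step_arm([
  {"dx": 0.28,"dy": -0.33,"dz": 0,"wx": 0,"wy": 0,"wz": 0.02,"claw": 12},
  {"dx": 0.5,"dy": -0.55,"dz": 0,"wx": 0,"wy": 0,"wz": 0.04,"claw": 12},
  {"dx": 0.57,"dy": -0.66,"dz": 0,"wx": 0,"wy": 0,"wz": 0.057,"claw": 12},
  {"dx": 0.57,"dy": -0.66,"dz": 0,"wx": 0,"wy": 0,"wz": 0.057,"claw": 12},
  {"dx": 0.57,"dy": -0.66,"dz": 0,"wx": 0,"wy": 0,"wz": 0.057,"claw": 12},
])

```text
clock: 10.95
tool_pos: [0.4629, -0.0847, 0.0487]
eef_rot: [0.79, 0.613, 0.001, 0.001]
contact_force: [0.8, -0.1, -1.0]
opening: 0.242
finger_force: 20.0
```

```bash
python3 - <<'E'
from h import *
plan([(460,-82,5,75.7)])
p,d=snap('side','s4.png')
cv2.imwrite('pics/s4c.png',cv2.resize(p[120:240,210:360,::-1],None,fx=5,fy=5))
E
```

```text
now [462.9 -84.7  48.7] psi 75.6 tilt 0.11 t 10.9 open 21.3 ff 20.0
-> 460 -82 5 75.7
   dx 0.024 dy -0.043 dz 0.547 wz -0.000
```

View pics/s4c.png

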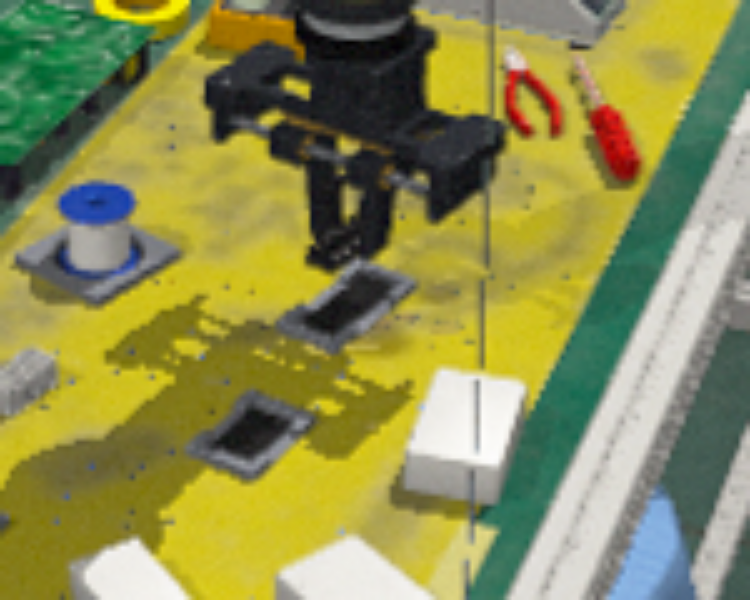

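Terminal held level (crop 335,245) above its nest (348,305). Lower, release, back off.

Emit:
step_arm([
  {"dx": 0.02,"dy": -0.04,"dz": 0.15,"wx": 0,"wy": 0,"wz": 0,"claw": 12},
  {"dx": 0.02,"dy": -0.04,"dz": 0.3,"wx": 0,"wy": 0,"wz": 0,"claw": 12},
  {"dx": 0.02,"dy": -0.04,"dz": 0.45,"wx": 0,"wy": 0,"wz": 0,"claw": 12},
  {"dx": 0.02,"dy": -0.04,"dz": 0.53,"wx": 0,"wy": 0,"wz": 0,"claw": 12},
  {"dx": 0.02,"dy": -0.04,"dz": 0.55,"wx": 0,"wy": 0,"wz": 0,"claw": 12},
  {"dx": 0.02,"dy": -0.04,"dz": 0.55,"wx": 0,"wy": 0,"wz": 0,"claw": 12},
])

```text
clock: 11.6
tool_pos: [0.4601, -0.0828, 0.0043]
eef_rot: [0.791, 0.612, 0.001, 0.001]
contact_force: [-0.5, -0.0, 0.7]
opening: 0.245
finger_force: 20.0
```

Emit:
step_arm([
  {"dx": 0,"dy": 0,"dz": 0,"wx": 0,"wy": 0,"wz": 0,"claw": 28},
  {"dx": 0,"dy": 0,"dz": 0,"wx": 0,"wy": 0,"wz": 0,"claw": 40},
  {"dx": 0,"dy": 0,"dz": 0,"wx": 0,"wy": 0,"wz": 0,"claw": 45},
  {"dx": 0,"dy": 0,"dz": 0,"wx": 0,"wy": 0,"wz": 0,"claw": 45},
])

```text
clock: 12.0
tool_pos: [0.459, -0.0817, 0.0048]
eef_rot: [0.79, 0.612, 0.0, 0.0]
contact_force: [-0.1, 0.3, 0.4]
opening: 0.51
finger_force: 0.0
```

Emit:
step_arm([
  {"dx": 0,"dy": 0,"dz": -0.3,"wx": 0,"wy": 0,"wz": 0,"claw": 45},
  {"dx": 0,"dy": 0,"dz": -0.6,"wx": 0,"wy": 0,"wz": 0,"claw": 45},
  {"dx": 0,"dy": 0,"dz": -0.9,"wx": 0,"wy": 0,"wz": 0,"claw": 45},
  {"dx": 0,"dy": 0,"dz": -0.9,"wx": 0,"wy": 0,"wz": 0,"claw": 45},
])

```text
clock: 12.4
tool_pos: [0.4599, -0.0818, 0.079]
eef_rot: [0.791, 0.612, 0.002, 0.001]
contact_force: [0.1, 0.6, -0.7]
opening: 0.51
finger_force: 0.0
```

```bash
python3 - <<'E'
from h import *
plan([(618,84,75,76)])
E
```

```text
now [459.9 -81.8  79. ] psi 75.5 tilt 0.24 t 12.4 open 45.0 ff 0.0
-> 618 84 75 76
   dx 0.834 dy 0.465 dz 0.016 wz -0.001
   dx 0.832 dy 0.467 dz 0.016 wz -0.001
   dx 0.831 dy 0.470 dz 0.016 wz -0.001
```

Emit:
step_arm([
  {"dx": 0.4,"dy": 0.23,"dz": 0,"wx": 0,"wy": 0,"wz": 0,"claw": 45},
  {"dx": 0.83,"dy": 0.47,"dz": 0,"wx": 0,"wy": 0,"wz": 0,"claw": 45},
  {"dx": 0.83,"dy": 0.47,"dz": 0,"wx": 0,"wy": 0,"wz": 0,"claw": 45},
])

```text
clock: 12.7
tool_pos: [0.5162, -0.0207, 0.0767]
eef_rot: [0.789, 0.615, 0.004, -0.0]
contact_force: [-0.3, -0.1, 0.1]
opening: 0.512
finger_force: 0.0
```

Emit:
step_arm([
  {"dx": 0.4,"dy": 0.23,"dz": 0,"wx": 0,"wy": 0,"wz": 0,"claw": 45},
  {"dx": 0.83,"dy": 0.47,"dz": 0,"wx": 0,"wy": 0,"wz": 0,"claw": 45},
  {"dx": 0.83,"dy": 0.47,"dz": 0,"wx": 0,"wy": 0,"wz": 0,"claw": 45},
])

```text
clock: 13.0
tool_pos: [0.5681, 0.0342, 0.0765]
eef_rot: [0.789, 0.614, 0.004, -0.001]
contact_force: [-0.3, 0.3, -0.0]
opening: 0.507
finger_force: 0.0
```

Emit:
step_arm([
  {"dx": 0.4,"dy": 0.23,"dz": 0,"wx": 0,"wy": 0,"wz": 0,"claw": 45},
  {"dx": 0.83,"dy": 0.47,"dz": 0,"wx": 0,"wy": 0,"wz": 0,"claw": 45},
  {"dx": 0.83,"dy": 0.47,"dz": 0,"wx": 0,"wy": 0,"wz": 0,"claw": 45},
  {"dx": 0.83,"dy": 0.47,"dz": 0,"wx": 0,"wy": 0,"wz": 0,"claw": 45},
  {"dx": 0.83,"dy": 0.47,"dz": 0,"wx": 0,"wy": 0,"wz": 0,"claw": 45},
])

```text
clock: 13.5
tool_pos: [0.6161, 0.0813, 0.0757]
eef_rot: [0.791, 0.612, -0.002, 0.0]
contact_force: [0.5, -0.2, -0.8]
opening: 0.505
finger_force: 0.0
```

```bash
python3 - <<'E'
from h import *
plan([(618,84,3,76)])
p,d=snap('side','s5.png')
cv2.imwrite('pics/s5c.png',cv2.resize(p[110:260,180:350,::-1],None,fx=4,fy=4))
E
```

```text
now [616.1  81.3  75.7] psi 75.5 tilt 0.21 t 13.5 open 44.5 ff 0.0
-> 618 84 3 76
   dx 0.039 dy 0.014 dz 0.909 wz -0.003
```

View pics/s5c.png

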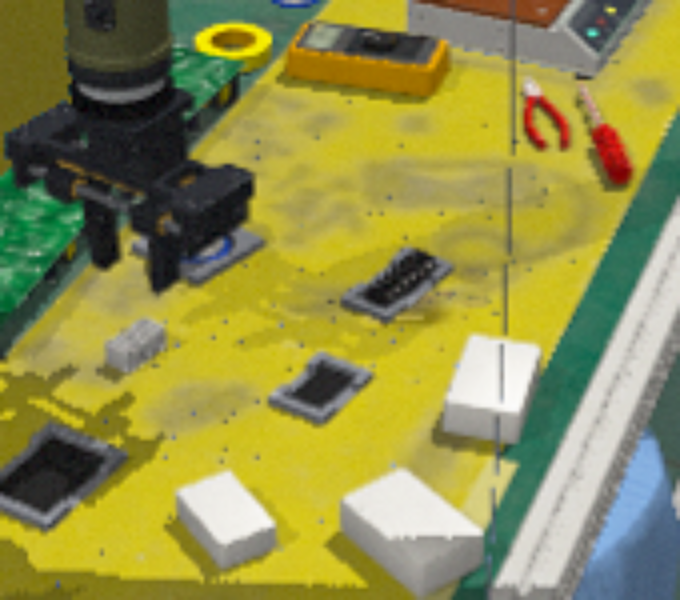

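Terminal lies in its nest (crop 400,280); the fingers straddle the sink (135,345). Descend and grip.

Emit:
step_arm([
  {"dx": 0.03,"dy": 0.015,"dz": 0.4,"wx": 0,"wy": 0,"wz": 0,"claw": 45},
  {"dx": 0.03,"dy": 0.015,"dz": 0.75,"wx": 0,"wy": 0,"wz": 0,"claw": 45},
  {"dx": 0.03,"dy": 0.015,"dz": 0.91,"wx": 0,"wy": 0,"wz": 0,"claw": 45},
  {"dx": 0.03,"dy": 0.015,"dz": 0.91,"wx": 0,"wy": 0,"wz": 0,"claw": 45},
  {"dx": 0.03,"dy": 0.015,"dz": 0.91,"wx": 0,"wy": 0,"wz": 0,"claw": 30},
  {"dx": 0.03,"dy": 0.015,"dz": 0.91,"wx": 0,"wy": 0,"wz": 0,"claw": 12},
  {"dx": 0.03,"dy": 0.015,"dz": 0.91,"wx": 0,"wy": 0,"wz": 0,"claw": 12},
  {"dx": 0.03,"dy": 0.015,"dz": 0.91,"wx": 0,"wy": 0,"wz": 0,"claw": 12},
])

```text
clock: 14.35
tool_pos: [0.6198, 0.0853, 0.0048]
eef_rot: [0.79, 0.613, 0.001, 0.0]
contact_force: [-1.4, -0.7, 3.6]
opening: 0.268
finger_force: 20.0
```

```bash
python3 - <<'E'
from h import *
plan([(618,84,45,75.5),(466,71.5,45,78.5)])
E
```

```text
now [619.8  85.3   4.8] psi 75.6 tilt 0.07 t 14.3 open 23.6 ff 20.0
-> 618 84 45 75.5
   dx -0.021 dy -0.018 dz -0.502 wz 0.000
-> 466 71.5 45 78.5
   dx -0.313 dy -0.900 dz -0.000 wz -0.008
   dx -0.290 dy -0.908 dz -0.000 wz -0.008
```

Emit:
step_arm([
  {"dx": 0,"dy": 0,"dz": -0.15,"wx": 0,"wy": 0,"wz": 0,"claw": 12},
  {"dx": 0,"dy": 0,"dz": -0.35,"wx": 0,"wy": 0,"wz": 0,"claw": 12},
  {"dx": 0,"dy": 0,"dz": -0.55,"wx": 0,"wy": 0,"wz": 0,"claw": 12},
  {"dx": 0,"dy": 0,"dz": -0.55,"wx": 0,"wy": 0,"wz": 0,"claw": 12},
])

```text
clock: 14.75
tool_pos: [0.6214, 0.0861, 0.0512]
eef_rot: [0.79, 0.612, 0.003, 0.001]
contact_force: [0.0, -0.1, -0.0]
opening: 0.265
finger_force: 20.1
```

Emit:
step_arm([
  {"dx": -0.1,"dy": -0.3,"dz": 0,"wx": 0,"wy": 0,"wz": 0,"claw": 12},
  {"dx": -0.2,"dy": -0.6,"dz": 0,"wx": 0,"wy": 0,"wz": 0,"claw": 12},
  {"dx": -0.31,"dy": -0.9,"dz": 0,"wx": 0,"wy": 0,"wz": -0.01,"claw": 12},
])

```text
clock: 15.05
tool_pos: [0.5427, 0.0792, 0.0482]
eef_rot: [0.781, 0.625, 0.0, -0.0]
contact_force: [0.1, -1.0, -1.3]
opening: 0.266
finger_force: 20.1
```

Emit:
step_arm([
  {"dx": -0.1,"dy": -0.35,"dz": 0,"wx": 0,"wy": 0,"wz": 0,"claw": 12},
  {"dx": -0.2,"dy": -0.7,"dz": 0,"wx": 0,"wy": 0,"wz": 0,"claw": 12},
  {"dx": -0.3,"dy": -0.9,"dz": 0,"wx": 0,"wy": 0,"wz": -0.007,"claw": 12},
  {"dx": -0.3,"dy": -0.9,"dz": 0,"wx": 0,"wy": 0,"wz": -0.007,"claw": 12},
  {"dx": -0.3,"dy": -0.9,"dz": 0,"wx": 0,"wy": 0,"wz": -0.007,"claw": 12},
])

```text
clock: 15.55
tool_pos: [0.469, 0.072, 0.0481]
eef_rot: [0.774, 0.633, 0.001, 0.0]
contact_force: [0.2, -0.1, 0.1]
opening: 0.269
finger_force: 20.1
```

```bash
python3 - <<'E'
from h import *
plan([(466,71.5,8,78.5)])
p,d=snap('side','s6.png')
cv2.imwrite('pics/s6c.png',cv2.resize(p[130:270,180:350,::-1],None,fx=4,fy=4))
E
```

```text
now [469.   72.   48.1] psi 78.6 tilt 0.08 t 15.6 open 23.7 ff 20.1
-> 466 71.5 8 78.5
   dx -0.013 dy -0.035 dz 0.502 wz 0.001
```

View pics/s6c.png

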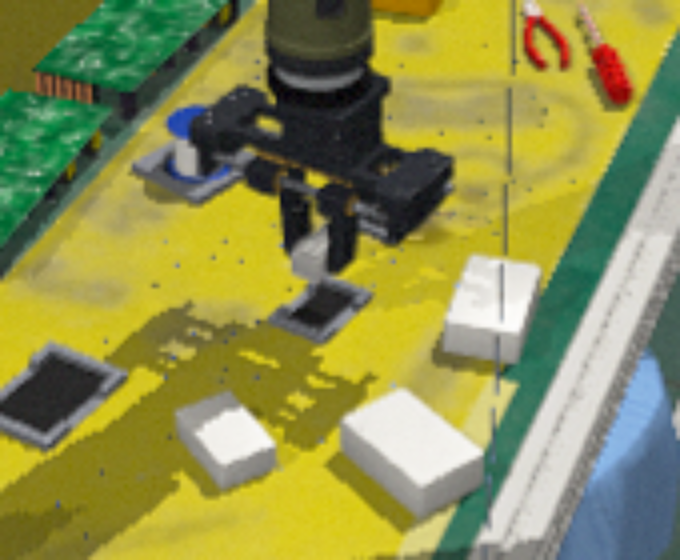

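Sink is held level (crop 312,255) above its nest (322,308). Lower and release.

Emit:
step_arm([
  {"dx": -0.01,"dy": -0.035,"dz": 0.15,"wx": 0,"wy": 0,"wz": 0,"claw": 12},
  {"dx": -0.01,"dy": -0.035,"dz": 0.3,"wx": 0,"wy": 0,"wz": 0,"claw": 12},
  {"dx": -0.01,"dy": -0.035,"dz": 0.42,"wx": 0,"wy": 0,"wz": 0,"claw": 12},
  {"dx": -0.01,"dy": -0.035,"dz": 0.48,"wx": 0,"wy": 0,"wz": 0,"claw": 12},
  {"dx": -0.01,"dy": -0.035,"dz": 0.5,"wx": 0,"wy": 0,"wz": 0,"claw": 12},
  {"dx": -0.01,"dy": -0.035,"dz": 0.5,"wx": 0,"wy": 0,"wz": 0,"claw": 12},
])

```text
clock: 16.2
tool_pos: [0.4659, 0.0716, 0.008]
eef_rot: [0.774, 0.633, 0.001, 0.0]
contact_force: [-0.4, -0.6, 0.2]
opening: 0.264
finger_force: 20.1
```

Emit:
step_arm([
  {"dx": 0,"dy": 0,"dz": 0,"wx": 0,"wy": 0,"wz": 0,"claw": 28},
  {"dx": 0,"dy": 0,"dz": 0,"wx": 0,"wy": 0,"wz": 0,"claw": 40},
  {"dx": 0,"dy": 0,"dz": 0,"wx": 0,"wy": 0,"wz": 0,"claw": 45},
  {"dx": 0,"dy": 0,"dz": 0,"wx": 0,"wy": 0,"wz": 0,"claw": 45},
])

```text
clock: 16.6
tool_pos: [0.4651, 0.0713, 0.008]
eef_rot: [0.774, 0.633, 0.0, 0.0]
contact_force: [-0.4, 0.1, 0.2]
opening: 0.509
finger_force: 0.0
```

Emit:
step_arm([
  {"dx": 0,"dy": 0,"dz": -0.3,"wx": 0,"wy": 0,"wz": 0,"claw": 45},
  {"dx": 0,"dy": 0,"dz": -0.6,"wx": 0,"wy": 0,"wz": 0,"claw": 45},
  {"dx": 0,"dy": 0,"dz": -0.9,"wx": 0,"wy": 0,"wz": 0,"claw": 70},
  {"dx": 0,"dy": 0,"dz": -0.9,"wx": 0,"wy": 0,"wz": 0,"claw": 70},
])

```text
clock: 17.0
tool_pos: [0.4663, 0.0715, 0.0821]
eef_rot: [0.774, 0.633, 0.002, 0.001]
contact_force: [0.4, 0.4, -0.2]
opening: 0.669
finger_force: 0.0
```

```bash
python3 - <<'E'
from h import *
plan([(468,246,80,143)])
E
```

```text
now [466.3  71.5  82.1] psi 78.5 tilt 0.25 t 17.0 open 58.9 ff 0.0
-> 468 246 80 143
   dx 0.714 dy -0.137 dz 0.009 wz -0.119
   dx 0.715 dy 0.134 dz 0.009 wz -0.119
   dx 0.616 dy 0.386 dz 0.009 wz -0.119
```

Emit:
step_arm([
  {"dx": 0.36,"dy": -0.07,"dz": 0,"wx": 0,"wy": 0,"wz": -0.04,"claw": 70},
  {"dx": 0.71,"dy": -0.14,"dz": 0,"wx": 0,"wy": 0,"wz": -0.08,"claw": 70},
  {"dx": 0.71,"dy": -0.14,"dz": 0,"wx": 0,"wy": 0,"wz": -0.12,"claw": 70},
  {"dx": 0.71,"dy": -0.14,"dz": 0,"wx": 0,"wy": 0,"wz": -0.12,"claw": 70},
])

```text
clock: 17.4
tool_pos: [0.4648, 0.1298, 0.0791]
eef_rot: [0.641, 0.768, -0.0, -0.0]
contact_force: [-0.9, -0.8, 0.3]
opening: 0.797
finger_force: 0.0
```

Emit:
step_arm([
  {"dx": 0.36,"dy": 0.07,"dz": 0,"wx": 0,"wy": 0,"wz": -0.04,"claw": 70},
  {"dx": 0.71,"dy": 0.13,"dz": 0,"wx": 0,"wy": 0,"wz": -0.08,"claw": 70},
  {"dx": 0.71,"dy": 0.13,"dz": 0,"wx": 0,"wy": 0,"wz": -0.12,"claw": 70},
  {"dx": 0.71,"dy": 0.13,"dz": 0,"wx": 0,"wy": 0,"wz": -0.12,"claw": 70},
])

```text
clock: 17.8
tool_pos: [0.465, 0.1865, 0.0791]
eef_rot: [0.487, 0.873, -0.001, -0.0]
contact_force: [-0.5, -0.6, -1.2]
opening: 0.796
finger_force: 0.0
```

Emit:
step_arm([
  {"dx": 0.3,"dy": 0.19,"dz": 0,"wx": 0,"wy": 0,"wz": -0.04,"claw": 70},
  {"dx": 0.62,"dy": 0.38,"dz": 0,"wx": 0,"wy": 0,"wz": -0.08,"claw": 70},
  {"dx": 0.62,"dy": 0.38,"dz": 0,"wx": 0,"wy": 0,"wz": -0.12,"claw": 70},
  {"dx": 0.62,"dy": 0.38,"dz": 0,"wx": 0,"wy": 0,"wz": -0.12,"claw": 70},
  {"dx": 0.62,"dy": 0.38,"dz": 0,"wx": 0,"wy": 0,"wz": -0.12,"claw": 70},
  {"dx": 0.62,"dy": 0.38,"dz": 0,"wx": 0,"wy": 0,"wz": -0.12,"claw": 70},
])

```text
clock: 18.4
tool_pos: [0.4652, 0.2434, 0.0795]
eef_rot: [0.316, 0.949, -0.001, 0.0]
contact_force: [0.1, 0.8, -0.2]
opening: 0.795
finger_force: 0.0
```

```bash
python3 - <<'E'
from h import *
plan([(468,246,5,143)])
p,d=snap('side','s7.png')
cv2.imwrite('pics/s7c.png',cv2.resize(p[150:290,160:330,::-1],None,fx=4,fy=4))
E
```

```text
now [465.2 243.4  79.5] psi 143.1 tilt 0.12 t 18.4 open 70.1 ff 0.0
-> 468 246 5 143
   dx -0.008 dy 0.047 dz 0.932 wz 0.001
```

View pics/s7c.png

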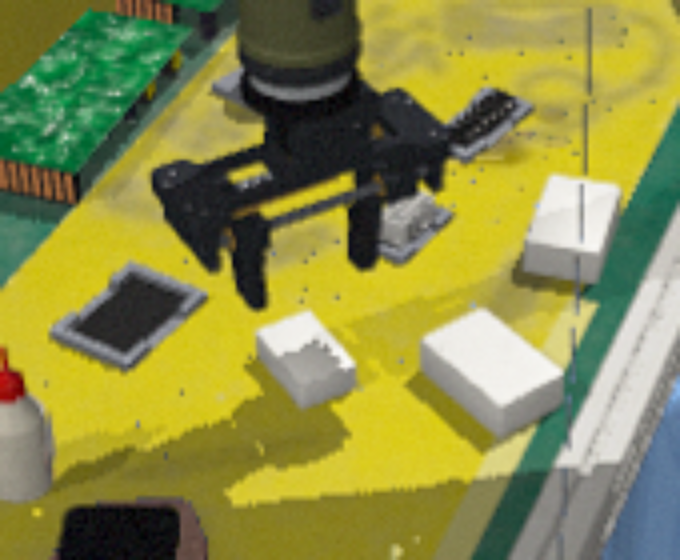

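Sink sits in its nest (crop 415,225); fingers straddle the module (305,355) on its long axis. Descend and grip.

Emit:
step_arm([
  {"dx": -0.01,"dy": 0.04,"dz": 0.4,"wx": 0,"wy": 0,"wz": 0,"claw": 70},
  {"dx": -0.01,"dy": 0.04,"dz": 0.75,"wx": 0,"wy": 0,"wz": 0,"claw": 70},
  {"dx": -0.01,"dy": 0.04,"dz": 0.93,"wx": 0,"wy": 0,"wz": 0,"claw": 70},
  {"dx": -0.01,"dy": 0.04,"dz": 0.93,"wx": 0,"wy": 0,"wz": 0,"claw": 70},
  {"dx": -0.01,"dy": 0.04,"dz": 0.93,"wx": 0,"wy": 0,"wz": 0,"claw": 50},
  {"dx": -0.01,"dy": 0.04,"dz": 0.93,"wx": 0,"wy": 0,"wz": 0,"claw": 35},
  {"dx": -0.01,"dy": 0.04,"dz": 0.93,"wx": 0,"wy": 0,"wz": 0,"claw": 35},
  {"dx": -0.01,"dy": 0.04,"dz": 0.93,"wx": 0,"wy": 0,"wz": 0,"claw": 35},
])

```text
clock: 19.25
tool_pos: [0.4681, 0.2474, 0.0063]
eef_rot: [0.314, 0.949, 0.0, 0.001]
contact_force: [-0.1, -0.3, 3.0]
opening: 0.502
finger_force: 20.0
```

```bash
python3 - <<'E'
from h import *
plan([(468,246,50,143),(607,240,50,81)])
E
```

```text
now [468.1 247.4   6.3] psi 143.4 tilt 0.07 t 19.2 open 44.2 ff 20.0
-> 468 246 50 143
   dx -0.009 dy -0.015 dz -0.546 wz 0.002
-> 607 240 50 81
   dx -0.716 dy 0.493 dz -0.000 wz 0.172
   dx -0.360 dy 0.791 dz -0.000 wz 0.172
```

Emit:
step_arm([
  {"dx": 0,"dy": 0,"dz": -0.15,"wx": 0,"wy": 0,"wz": 0,"claw": 35},
  {"dx": 0,"dy": 0,"dz": -0.35,"wx": 0,"wy": 0,"wz": 0,"claw": 35},
  {"dx": 0,"dy": 0,"dz": -0.55,"wx": 0,"wy": 0,"wz": 0,"claw": 35},
  {"dx": 0,"dy": 0,"dz": -0.55,"wx": 0,"wy": 0,"wz": 0,"claw": 35},
])

```text
clock: 19.65
tool_pos: [0.4686, 0.2481, 0.0513]
eef_rot: [0.314, 0.949, 0.001, 0.001]
contact_force: [-0.2, 0.9, -0.5]
opening: 0.497
finger_force: 20.0
```

Emit:
step_arm([
  {"dx": -0.2,"dy": 0.13,"dz": 0,"wx": 0,"wy": 0,"wz": 0.04,"claw": 35},
  {"dx": -0.4,"dy": 0.26,"dz": 0,"wx": 0,"wy": 0,"wz": 0.08,"claw": 35},
  {"dx": -0.55,"dy": 0.38,"dz": 0,"wx": 0,"wy": 0,"wz": 0.12,"claw": 35},
  {"dx": -0.72,"dy": 0.49,"dz": 0,"wx": 0,"wy": 0,"wz": 0.172,"claw": 35},
  {"dx": -0.72,"dy": 0.49,"dz": 0,"wx": 0,"wy": 0,"wz": 0.172,"claw": 35},
  {"dx": -0.72,"dy": 0.49,"dz": 0,"wx": 0,"wy": 0,"wz": 0.172,"claw": 35},
])

```text
clock: 20.25
tool_pos: [0.5364, 0.2441, 0.0489]
eef_rot: [0.555, 0.832, -0.001, -0.0]
contact_force: [-0.5, -0.4, -1.5]
opening: 0.498
finger_force: 20.0
```

Emit:
step_arm([
  {"dx": -0.1,"dy": 0.2,"dz": 0,"wx": 0,"wy": 0,"wz": 0.04,"claw": 35},
  {"dx": -0.2,"dy": 0.4,"dz": 0,"wx": 0,"wy": 0,"wz": 0.08,"claw": 35},
  {"dx": -0.28,"dy": 0.6,"dz": 0,"wx": 0,"wy": 0,"wz": 0.12,"claw": 35},
  {"dx": -0.36,"dy": 0.79,"dz": 0,"wx": 0,"wy": 0,"wz": 0.172,"claw": 35},
  {"dx": -0.36,"dy": 0.79,"dz": 0,"wx": 0,"wy": 0,"wz": 0.172,"claw": 35},
  {"dx": -0.36,"dy": 0.79,"dz": 0,"wx": 0,"wy": 0,"wz": 0.172,"claw": 35},
  {"dx": -0.36,"dy": 0.79,"dz": 0,"wx": 0,"wy": 0,"wz": 0.172,"claw": 35},
])

```text
clock: 20.95
tool_pos: [0.6047, 0.2422, 0.0492]
eef_rot: [0.756, 0.655, -0.001, -0.001]
contact_force: [-0.1, 0.2, -0.8]
opening: 0.497
finger_force: 20.0
```

```bash
python3 - <<'E'
from h import *
plan([(607,240,10,81)])
p,d=snap('side','s8.png')
cv2.imwrite('pics/s8c.png',cv2.resize(p[140:280,140:310,::-1],None,fx=4,fy=4))
E
```

```text
now [604.7 242.2  49.2] psi 81.8 tilt 0.13 t 20.9 open 43.8 ff 20.0
-> 607 240 10 81
   dx -0.024 dy 0.033 dz 0.490 wz 0.004
```

View pics/s8c.png

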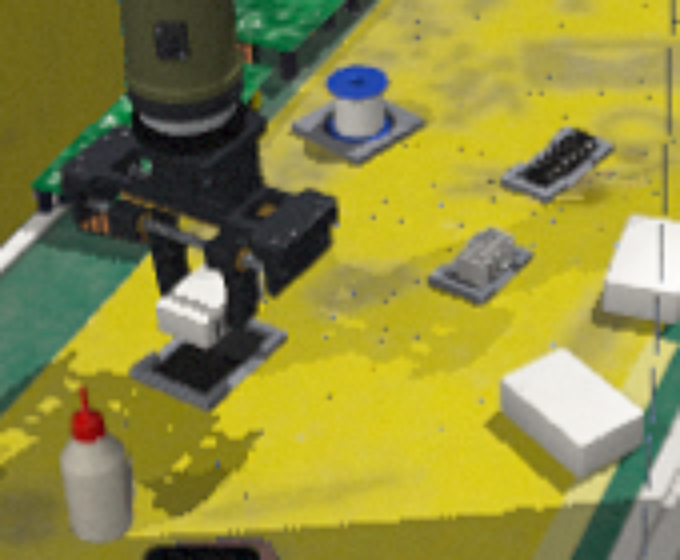

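Module held level over its nest (crop 195,305 vs 210,365), aligned; the other three parts sit in their nests. Lower, release, rise.

Emit:
step_arm([
  {"dx": -0.02,"dy": 0.03,"dz": 0.15,"wx": 0,"wy": 0,"wz": 0.004,"claw": 35},
  {"dx": -0.02,"dy": 0.03,"dz": 0.3,"wx": 0,"wy": 0,"wz": 0.004,"claw": 35},
  {"dx": -0.02,"dy": 0.03,"dz": 0.42,"wx": 0,"wy": 0,"wz": 0.004,"claw": 35},
  {"dx": -0.02,"dy": 0.03,"dz": 0.47,"wx": 0,"wy": 0,"wz": 0.004,"claw": 35},
  {"dx": -0.02,"dy": 0.03,"dz": 0.49,"wx": 0,"wy": 0,"wz": 0.004,"claw": 35},
  {"dx": -0.02,"dy": 0.03,"dz": 0.49,"wx": 0,"wy": 0,"wz": 0.004,"claw": 35},
])

```text
clock: 21.6
tool_pos: [0.6087, 0.2402, 0.0101]
eef_rot: [0.762, 0.648, -0.0, -0.0]
contact_force: [-0.0, -0.3, -1.6]
opening: 0.496
finger_force: 20.0
```

Emit:
step_arm([
  {"dx": 0,"dy": 0,"dz": 0,"wx": 0,"wy": 0,"wz": 0,"claw": 50},
  {"dx": 0,"dy": 0,"dz": 0,"wx": 0,"wy": 0,"wz": 0,"claw": 60},
  {"dx": 0,"dy": 0,"dz": 0,"wx": 0,"wy": 0,"wz": 0,"claw": 70},
  {"dx": 0,"dy": 0,"dz": 0,"wx": 0,"wy": 0,"wz": 0,"claw": 70},
])

```text
clock: 22.0
tool_pos: [0.609, 0.2401, 0.0106]
eef_rot: [0.762, 0.648, 0.0, 0.0]
contact_force: [0.1, 0.2, -0.9]
opening: 0.791
finger_force: 0.0
```

Emit:
step_arm([
  {"dx": 0,"dy": 0,"dz": -0.3,"wx": 0,"wy": 0,"wz": 0,"claw": 70},
  {"dx": 0,"dy": 0,"dz": -0.6,"wx": 0,"wy": 0,"wz": 0,"claw": 70},
  {"dx": 0,"dy": 0,"dz": -1,"wx": 0,"wy": 0,"wz": 0,"claw": 70},
  {"dx": 0,"dy": 0,"dz": -1,"wx": 0,"wy": 0,"wz": 0,"claw": 70},
])

```text
clock: 22.4
tool_pos: [0.6113, 0.242, 0.0948]
eef_rot: [0.762, 0.648, 0.004, 0.001]
contact_force: [0.7, -0.4, -0.2]
opening: 0.794
finger_force: 0.0
```

Emit:
step_arm([
  {"dx": -0.4,"dy": -0.4,"dz": -0.5,"wx": 0,"wy": 0,"wz": 0,"claw": 70},
  {"dx": -0.9,"dy": -0.9,"dz": -0.9,"wx": 0,"wy": 0,"wz": 0,"claw": 70},
  {"dx": -0.9,"dy": -0.9,"dz": -0.9,"wx": 0,"wy": 0,"wz": 0,"claw": 70},
  {"dx": -0.9,"dy": -0.9,"dz": -0.9,"wx": 0,"wy": 0,"wz": 0,"claw": 70},
  {"dx": -0.9,"dy": -0.9,"dz": -0.9,"wx": 0,"wy": 0,"wz": 0,"claw": 70},
])

```text
clock: 22.9
tool_pos: [0.5269, 0.1806, 0.1622]
eef_rot: [0.762, 0.648, 0.001, 0.0]
contact_force: [1.2, -0.2, -0.3]
opening: 0.797
finger_force: 0.0
```

```bash
python3 - <<'E'
from h import *
plan([])
p,d=snap('side','s9.png')
cv2.imwrite('pics/s9c.png',cv2.resize(p[130:280,150:340,::-1],None,fx=4,fy=4))
C=cloud('side',d)
for n,x,y,r,lo,hi,exp in(('module',.607,.24,.05,.020,.034,.027),('sink',.466,.0715,.035,.014,.03,.025),('term',.46,-.082,.045,.012,.03,.02),('spool',.637,-.074,.04,.042,.06,.049)):
    m=(abs(C[...,0]-x)<r)&(abs(C[...,1]-y)<r)&(C[...,2]>lo)&(C[...,2]<hi); q=C[m]
    print(n,len(q),'bbox ctr',np.round((np.percentile(q,3,axis=0)+np.percentile(q,97,axis=0))/2,4),'z95',round(np.percentile(q[:,2],90),4),'exp top',exp)
    if len(q)>10: A=np.c_[q[:,:2]-q[:,:2].mean(0),np.ones(len(q))]; print('  slope',np.round(np.linalg.lstsq(A,q[:,2],rcond=None)[0],3))
E
```

```text
now [526.9 180.6 162.2] psi 80.8 tilt 0.06 t 22.9 open 70.2 ff 0.0
module 267 bbox ctr [0.6055 0.2411 0.0257] z95 0.0287 exp top 0.027
  slope [ 0.007 -0.006  0.026]
sink 101 bbox ctr [0.4634 0.0716 0.0212] z95 0.0261 exp top 0.025
  slope [-0.001 -0.025  0.022]
term 79 bbox ctr [ 0.4591 -0.0789  0.0169] z95 0.02 exp top 0.02
  slope [ 0.055 -0.013  0.017]
spool 43 bbox ctr [ 0.6431 -0.0705  0.0478] z95 0.0513 exp top 0.049
  slope [-0.041  0.02   0.049]
```

View pics/s9c.png

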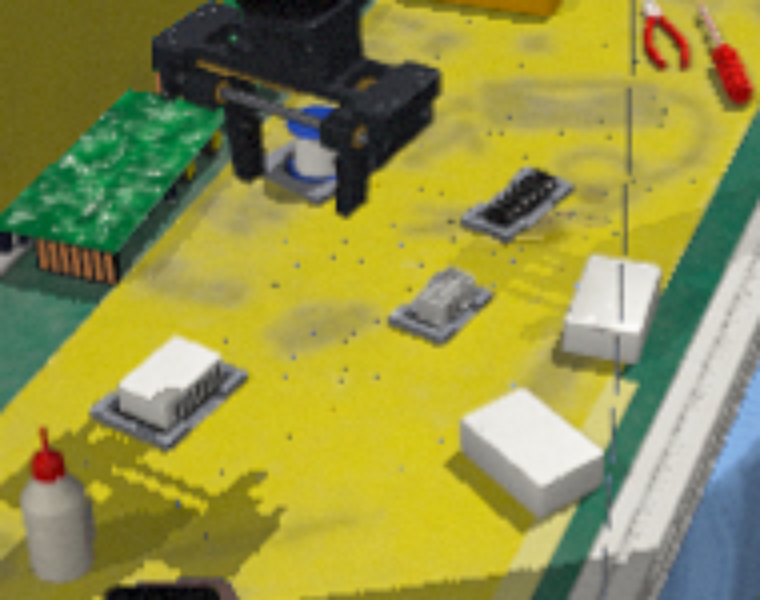

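All four parts lie flat and lengthwise in their nests, the bottle and meter have not moved, and the top heights match what is expected. Handing in.

```bash
python3 -c "
from h import *
print(workorder.finish_job())"
```

```text
the job is handed in; nothing more can be done
None
```

The module, terminal block, heat sink and spool are in their nests, upright and flat as far as the camera shows; bottle and multimeter were left untouched, and the job was handed in at about 23 s with no verdict returned.

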